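Strip the pellet die onto its holders

TASK

The steel pellet die has just come out of the press, still stacked together. Take it apart from the top down, one part after another, and put each part on its own white holder: the plunger stem-down in the bored block, the stop ring over the short pin, the sleeve over the tall post, and last the base, spigot up, in the shallow round nest. Keep every part upright and leave the two sample jars standing where they are.

Things in the scene. Friction and masses are not known exactly. Their poses are not given: they have to be found in the camera images.
- plunger: steel plunger, top of the stack: stem 20 mm diameter and 52 mm long, above it a knurled round head 26 mm diameter and 18 mm high (70 mm in all, 0.2 kg). Origin: centre of the stem's lower end; z up along the stem. At the start the stem hangs down through the ring and into the sleeve (2 mm clearance all round) and the head rests on the ring, so the head stands from 82 to 100 mm above the board.
- stop_ring: plain steel ring, 38 mm outer diameter, 24 mm bore, 16 mm high, 0.08 kg. Origin: centre of its underside; z up. At the start it lies on the sleeve's top, its underside 66 mm above the board, round the plunger's stem.
- die_sleeve: steel sleeve (hollow cylinder), 50 mm outer diameter, 24 mm through bore, 44 mm high, 0.36 kg. Origin: centre of its underside; z up. At the start it stands on the base, its underside 22 mm above the board, round the base's spigot.
- die_base: round steel base, bottom of the stack, standing on the dark grey work board (12 mm thick) on which all these things stand: disc 64 mm diameter and 22 mm high with a spigot 20 mm diameter and 6 mm high in the middle of its top, 0.38 kg. Origin: centre of its underside; z up.
- plunger_stand: fixed white plastic round block, 60 mm diameter, 44 mm high, for the plunger: blind bore 30 mm diameter from the top, its floor 8 mm above the board, the mouth countersunk to 40 mm. Origin: centre of its underside; z up.
- ring_pin: fixed white plastic round foot, 58 mm diameter and 10 mm high, with a short steel pin 10 mm diameter in the middle that tapers to a point 39 mm above the board, for the stop ring. Origin: centre of its underside; z up.
- sleeve_post: fixed white plastic round foot, 76 mm diameter and 12 mm high, with a tall steel post 12 mm diameter in the middle that tapers from 52 mm to its tip 67 mm above the board, for the sleeve. Origin: centre of its underside; z up.
- base_nest: fixed white plastic shallow round nest, 94 mm diameter, for the base: floor 10 mm above the board, with a rim 84 mm inside diameter whose top is 14 mm above the board. Origin: centre of its underside; z up.
- jar_large: clear sample jar with a white screw lid, 48 mm diameter, 80 mm high, loose on the board at the back left: to be left alone. Origin: centre of its underside.
- jar_small: clear sample jar with a white screw lid, 39 mm diameter, 46 mm high, loose on the board at the back, in front of the white sampler: to be left alone. Origin: centre of its underside.

How it is judged:
By the outcome, as a careful person would: the job done as asked, in the order asked, and still so for the second after the job is handed in, with the robot touching nothing.
It also fails if it takes over 96 s, if anything falls off the work surface, if the arm or the gripper's body presses on something with over 40 N, if the wrist force passes 120 N, or if a joint passes its speed limit or range.

ROBOT

A 6-joint arm with a two-finger parallel gripper is mounted at the origin on a cart in front of the work surface, level with it; the furniture and walls round the work are solid. World frame = base frame: x ahead of the robot, y to its left, z up, the work surface at z = 0. Lengths are in mm, angles in rad, forces in N, time in s.
With the tool pointing down it reaches from about 300 to 775 mm from the base axis. Payload 14.6 kg.
Tool frame: the origin (TCP) lies between the finger pads; the fingertips stand ahead of it and the grasp point (between the pads) lies 11 mm behind it (manip.finger_overhang is the z of the fingertips in the tool frame, in mm); z points along the fingers, y is the line along which they close (so a half turn about z gives the same grasp; the last joint's range is limited). The gripper opens to 94 mm and grips with 3 to 60 N. Pads are 16 mm wide; open, the fingers measure 119 mm over their backs; the gripper's body (75 mm by 177 mm) begins 78 mm behind the grasp point.
Start: joints at [-1.219, 0.3, 1.521, -0, 1.321, -0.067], TCP at [223.657, -502.46, 181.446] pointing down, gripper open.
Joint ranges: [-3.03, 3.03], [-0.79, 2.21], [0.23, 2.52], [-1.04, 4.18], [0, 3.07], [-2.55, 2.55]. Speed limits (rad/s): [2.22, 2.22, 2.57, 3.14, 3.14, 3.14].

INTERFACE

Orientations are given as [roll, pitch, yaw] about the fixed x, y, z axes, in that order (R = Rz(yaw) Ry(pitch) Rx(roll)).
In Python, from cell import manip gives the robot as it stands.
- The arm moves only by the tool jog_arm, never from a script. Its argument "series" is a list of rows, each a list of 7 numbers: the shift along the world's x, y, z as a fraction of full scale, then the turn, a rotation vector about the world's x, y, z as a fraction of full scale, then the closure, from 0 (fully open) to 1 (shut). In form: [[dx, dy, dz, wx, wy, wz, fingers], ...]. A call has 1 to 8 rows; each row is the pose to reach, as a shift and turn from the pose commanded when the call began; what a row does not reach only later rows make up. Full scale, the value 1, is 120 mm for a shift and 90 degrees for a turn. A row lasts 1/12 s, in which the tool goes at most 41.7 mm and 7.16 degrees, less where a joint would pass 70% of its speed; a pose out of reach is approached as far as the arm can. A call with a number of a shift or a turn outside -1 to 1 is refused whole. A call with a gripper value outside its range is refused whole. The fingers move at their own pace and stop on an object; "grip_force" is the grip in N (left out, the last holds). Time passes only in rows, so rows that repeat a pose let the fingers close. It gives the time, the measured TCP pose, the force, the opening and the grip force at its end, in the units of the state.
- manip.read_state(): the state, without advancing time (a new reading comes with each control period).
- manip.camera(name): name is "scene" or "side" or "wrist"; returns a dict with "frame" (400x640x3 uint8, red, green, blue), "vfov" (degrees; the focal length in pixels is half the picture's height over the tangent of half this angle, whatever the lens; pixels are square), "cx", "cy" (the principal point, pixels), "R" (3x3) and "t" (3): a world point X has camera coordinates R X + t; the wrist camera has in their place "hand_eye" (4x4, takes a point from camera to tool coordinates, whose origin is the TCP and whose axes are the flange's). Camera axes: x right, y down, z forward; pixel columns grow to the right and rows downward; lengths in mm; the calibration is good to about 2 mm. A picture is of the moment at which its call begins: read the wrist's pose just before it. There is no depth.
- manip.sign_off(): hands the job in; it is judged then, once.
The state is a dict: "clock": time; "joints": joint angles; "qd": joint speeds; "effort": joint torques, N m; "eef_pos": TCP position; "eef_rot": TCP orientation; "wrist_force": force on the tool from outside, world axes, zero at the start; "moment": the same for the moment, N m; "finger_gap": finger opening in mm; "finger_force": force on a finger pad.
Only numpy, scipy, OpenCV 4.12 (cv2) and the standard library are available. Lean on these libraries where they do the work, as an engineer would, in place of code of your own. Each camera call takes 0.05 s, during which the arm holds its last target. There are 200 camera calls.

## Working session

There is one attempt and no reset: what is moved stays moved. The work goes in short steps, Python scripts to look and compute and a tool call to move; the robot and the scene stay as the last step left them, time stands still between calls to the robot, and variables do not carry over. Pictures are saved under pics/ and viewed, at most 14 in all, crops included, and the job is handed in when it is done.

Besides the shell and the picture viewer there is one more tool, called after "Emit:" as a command line: name --pt "numbers of a row" for each row, then --argument value for the rest. jog_arm: Moves the arm, as the interface text tells. Its arguments: {"type":"object","properties":{"series":{"type":"array"},"grip_force":{"type":"number"}},"required":["series"]}

```bash
ls; mkdir -p pics; python3 - <<'E'
from cell import manip
import cv2,numpy as np
s=manip.read_state();print(s); print(manip.finger_overhang)
for n in("scene","side","wrist"):
    c=manip.camera(n);cv2.imwrite(f"pics/{n}0.png",c["frame"][:,:,::-1])
    print({k:(np.round(v,4).tolist()) for k,v in c.items() if k!="frame"})
E
```

```text
pics
{'clock': 0.0, 'joints': array([-1.21859770e+00,  3.00466211e-01,  1.52157423e+00, -4.78315302e-05,
        1.32072443e+00, -6.65928687e-02]), 'qd': array([ 1.86066577e-05,  1.23436466e-04, -2.45732416e-04,  6.75065977e-04,
        1.91882931e-03,  2.62178106e-04]), 'effort': array([-1.19577420e-03, -5.31810594e+01, -3.52735627e+01,  7.07741152e-02,
        2.43823574e-02, -9.77616469e-05]), 'eef_pos': array([ 223.5473147 , -502.19649146,  180.89193415]), 'eef_rot': array([-3.14041994e+00, -3.17769770e-05,  4.18803343e-01]), 'wrist_force': array([-0.14991906,  0.27802555,  0.22482431]), 'moment': array([ 0.06581498, -0.00626268, -0.0285536 ]), 'finger_force': 0.0, 'finger_gap': 94.01178550771952}
8.0
{'vfov': 55.4266, 'cx': 322.3055, 'cy': 200.1355, 'R': [[-0.8916, -0.4526, -0.0135], [-0.3114, 0.6344, -0.7075], [0.3287, -0.6266, -0.7066]], 't': [440.9503, 250.978, 713.2387]}
{'vfov': 48.0854, 'cx': 330.9537, 'cy': 197.3427, 'R': [[0.9998, 0.0186, 0.0065], [0.0152, -0.5141, -0.8576], [-0.0126, 0.8575, -0.5143]], 't': [-553.8785, 51.9352, 935.6734]}
{'vfov': 64.3195, 'cx': 316.2153, 'cy': 203.8501, 'hand_eye': [[-0.0005, -0.9588, -0.284, 83.0458], [1.0, -0.0004, -0.0004, 0.8097], [0.0002, -0.284, 0.9588, -204.4658], [0.0, 0.0, 0.0, 1.0]]}
```

View pics/scene0.png

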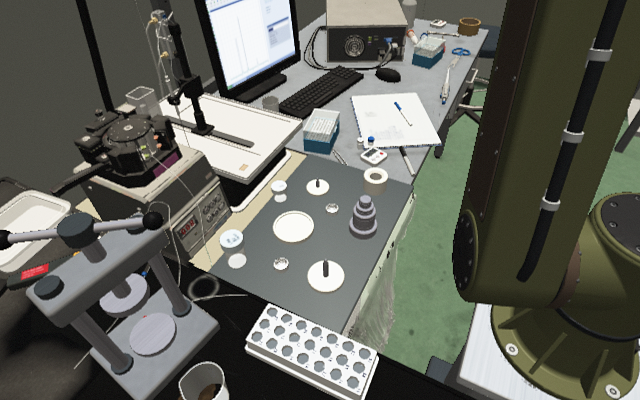

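View pics/side0.png

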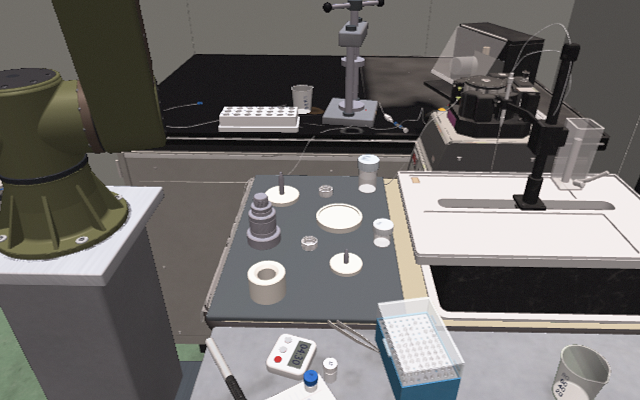

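The scene view shows the stack at (364,215), the bored block at (375,181), the ring pin at (318,187), the sleeve post at (326,277), the nest at (293,227), and the jars at (232,243) and (279,188). The side view shows the stack at (263,220), block (267,282), pin (346,262), post (282,193) and nest (339,217). Two small clear items also lie on the board.

```bash
cat > h.py <<'E'
from cell import manip
import cv2,numpy as np
from scipy.optimize import least_squares
from scipy.spatial.transform import Rotation as Ro
def cam(n):
    s=manip.read_state();c=manip.camera(n)
    c["f"]=200/np.tan(np.radians(c["vfov"])/2)
    if n=="wrist":
        T=np.eye(4);T[:3,:3]=Ro.from_euler("xyz",s["eef_rot"]).as_matrix();T[:3,3]=s["eef_pos"]
        M=np.linalg.inv(T@np.array(c["hand_eye"]));c["R"],c["t"]=M[:3,:3],M[:3,3]
    c["C"]=-np.array(c["R"]).T@c["t"];return c
def cast(c,uv,z):
    uv=np.atleast_2d(uv).astype(float)
    d=np.c_[(uv[:,0]-c["cx"])/c["f"],(uv[:,1]-c["cy"])/c["f"],np.ones(len(uv))]@np.array(c["R"])
    return (c["C"]+d*((z-c["C"][2])/d[:,2])[:,None])[:,:2]
def circ(P,r=None):
    # circle through points, robust; r free if None
    m=P.mean(0)
    f=(lambda p:np.hypot(*(P-p[:2]).T)-(p[2] if r is None else r))
    o=least_squares(f,[*m,r or 30][:3 if r is None else 2],loss="soft_l1")
    return np.round(o.x,1),np.abs(f(o.x)).mean().round(2)
def farside(c,P):
    m=P.mean(0);v=m-c["C"][:2];v/=np.linalg.norm(v)
    return P[(P-m)@v>0]
def blob(mask,uv):
    n,l=cv2.connectedComponents(mask.astype(np.uint8))
    b=(l==l[uv[1],uv[0]]).astype(np.uint8)
    k=max(cv2.findContours(b,cv2.RETR_EXTERNAL,cv2.CHAIN_APPROX_NONE)[0],key=len)
    return k[:,0,:]
E
python3 - <<'E'
from h import *
S={"scene":dict(stand=(375,189),pin=(310,187),post=(316,284),nest=(293,226)),
 "side":dict(stand=(267,293),pin=(336,264),post=(271,196),nest=(339,217))}
H=dict(stand=(44,30),pin=(10,29),post=(12,38),nest=(14,47))
for n in S:
    c=cam(n);f=c["frame"].astype(int);print(n,c["C"].round())
    m=(f.min(2)>125)&(f[:,:,0]-f[:,:,2]>-5)
    for k,p in S[n].items():
        if not m[p[1],p[0]]: print(k,"dark",f[p[1],p[0]]);continue
        b=blob(m,p)
        for zb in (0,12):
            P=cast(c,b,zb+H[k][0]);print(k,zb,len(b),b.min(0),b.max(0),"free",circ(farside(c,P)),"fixed",H[k][1],circ(farside(c,P),H[k][1]))
    x0,y0,w,h=(220,165,200,150) if n=="scene" else (215,145,200,150)
    cv2.imwrite(f"pics/{n}1.png",cv2.resize(c["frame"][y0:y0+h,x0:x0+w,::-1],None,fx=4,fy=4,interpolation=cv2.INTER_CUBIC))
E
```

```text
scene [237. 487. 687.]
stand dark [125 120 107]
pin 0 73 [306 178] [329 194] free (array([ 586.4, -151.8,   29.9]), np.float64(4.66)) fixed 29 (array([ 587. , -152.8]), np.float64(4.67))
pin 12 73 [306 178] [329 194] free (array([ 580.2, -140.4,   29.4]), np.float64(4.58)) fixed 29 (array([ 580.5, -140.9]), np.float64(4.57))
post 0 986 [246 193] [414 399] free (array([ 581.8, -107.3,  242.2]), np.float64(21.78)) fixed 38 (array([393.6,   5.8]), np.float64(54.21))
post 12 986 [246 193] [414 399] free (array([575.7, -96.7, 237.9]), np.float64(21.39)) fixed 38 (array([391.2,  13.9]), np.float64(52.74))
nest 0 103 [272 210] [313 241] free (array([574.4,  -5.4,  48. ]), np.float64(0.76)) fixed 47 (array([575.1,  -6.4]), np.float64(0.83))
nest 12 103 [272 210] [313 241] free (array([568.4,   3.4,  47.1]), np.float64(0.75)) fixed 47 (array([568.5,   3.3]), np.float64(0.75))
side [ 565. -765.  529.]
stand 0 128 [247 260] [285 304] free (array([ 450.4, -198.1,   31.2]), np.float64(0.43)) fixed 30 (array([ 450.1, -197. ]), np.float64(0.94))
stand 12 128 [247 260] [285 304] free (array([ 453.2,
[... 213 characters left out ...]
p.float64(6.69))
pin 12 108 [329 252] [362 276] free (array([ 583., -128.,   17.]), np.float64(6.33)) fixed 29 (array([ 582.4, -143.5]), np.float64(6.53))
post 0 104 [265 185] [299 207] free (array([436.6, 128.8,  24.4]), np.float64(8.09)) fixed 38 (array([439.9, 111.5]), np.float64(8.71))
post 12 104 [265 185] [299 207] free (array([439.6, 108.1,  23.8]), np.float64(7.91)) fixed 38 (array([442.9,  89.8]), np.float64(8.62))
nest 0 117 [316 203] [362 233] free (array([570. ,  22.7,  48.3]), np.float64(0.66)) fixed 47 (array([569.9,  24.3]), np.float64(0.88))
nest 12 117 [316 203] [362 233] free (array([569.9,   4.4,  47.2]), np.float64(0.64)) fixed 47 (array([569.9,   4.6]), np.float64(0.65))
```

View pics/scene1.png

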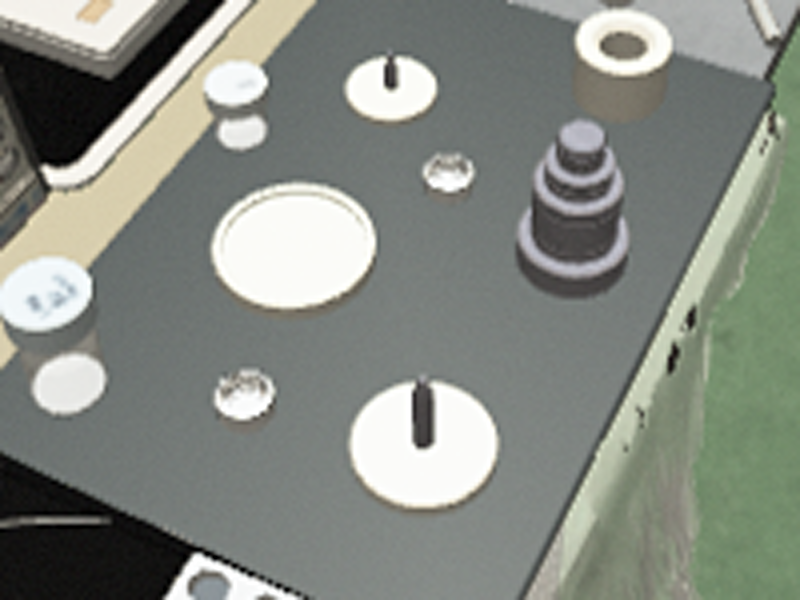

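View pics/side1.png

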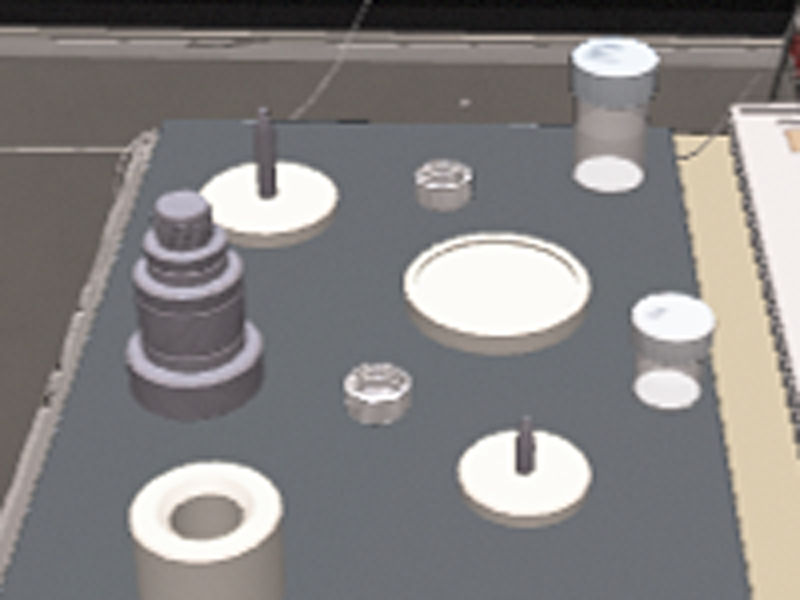

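Both views confirm that the board top is at z = 12: the nest measures (569, 4) with radius 47.1. In the 4x scene crop the plunger top is at (583,138), the post tip at (423,380) and the pin tip at (391,55). In the side crop they are at (183,207), (264,110) and (526,418).

```bash
python3 - <<'E'
from h import *
S={"scene":dict(pin=(310,187),post=(316,280)),"side":dict(pin=(336,264),post=(271,194),)}
H=dict(pin=(22,29),post=(24,38))
px={"scene":((220,165),dict(plunger=(583,138,112),posttip=(423,380,79),pintip=(391,55,51),standbore=(624,45,54),stand=(624,42,56),jarL=(46,293,92),jarS=(237,84,58),d1=(448,172,20),d2=(245,393,20))),
"side":((215,145),dict(plunger=(183,207,112),posttip=(264,110,79),pintip=(526,418,51),standbore=(208,515,54),stand=(206,513,56),jarL=(614,62,92),jarS=(673,318,58),d1=(378,380,20),d2=(444,176,20)))}
for n in S:
    c=cam(n);f=c["frame"].astype(int)
    m=f.min(2)>215
    for k,p in S[n].items():
        b=cv2.convexHull(blob(m,p))[:,0];P=cast(c,b,H[k][0]);print(n,k,b.min(0),b.max(0),circ(P),circ(P,H[k][1]))
    (ox,oy),d=px[n]
    for k,(u,v,z) in d.items(): print(n,k,cast(c,(ox+(u+.5)/4-.5,oy+(v+.5)/4-.5),z).round(1))
E
```

```text
scene pin [307 180] [328 194] (array([ 580.3, -141.6,   27.7]), np.float64(0.26)) (array([ 580.6, -142. ]), np.float64(1.28))
scene post [308 261] [343 290] (array([440.9,  90.8,  37. ]), np.float64(0.17)) (array([440.9,  90.5]), np.float64(0.99))
scene plunger [[423.2 -66.4]]
scene posttip [[440.   91.8]]
scene pintip [[ 579.  -140.6]]
scene standbore [[ 450.5 -210.2]]
scene stand [[ 450.8 -210.7]]
scene jarL [[630.5 136.7]]
scene jarS [[647.4 -68.9]]
scene d1 [[515.4 -91.7]]
scene d2 [[541.  103.2]]
side pin [330 253] [361 273] (array([ 582.4, -142.8,   28.3]), np.float64(0.36)) (array([ 582.5, -142.8]), np.float64(0.72))
side post [265 186] [298 202] (array([442.4,  89.9,  36.9]), np.float64(0.38)) (array([441.8,  90. ]), np.float64(1.01))
side plunger [[426.6 -69.8]]
side posttip [[443.5  87.9]]
side pintip [[ 582.7 -142.2]]
side standbore [[ 454.3 -213. ]]
side stand [[ 453.8 -214.2]]
side jarL [[633.  125.8]]
side jarS [[651.7 -73.5]]
side d1 [[513.6 -74.1]]
side d2 [[539.4 122.3]]
```

Emit:
jog_arm --pt "0.4 0.9 0.4 0 0 0 0" --pt "0.4 0.9 0.4 0 0 0 0" --pt "0.4 0.9 0.4 0 0 0 0" --pt "0.4 0.9 0.4 0 0 0 0" --grip_force 30

```text
clock: 0.68
eef_pos: [273.8, -391.4, 232.5]
eef_rot: [3.138, -0.001, 0.421]
wrist_force: [-0.2, -0.8, 0.9]
finger_gap: 94.0
finger_force: 0.0
```

Emit:
jog_arm --pt "0.4 0.9 0 0 0 0 0" --pt "0.4 0.9 0 0 0 0 0" --pt "0.4 0.9 0 0 0 0 0" --pt "0.4 0.9 0 0 0 0 0"

```text
clock: 1.02
eef_pos: [321.1, -282.8, 229.7]
eef_rot: [3.141, -0.001, 0.422]
wrist_force: [-0.1, -0.6, 1.2]
finger_gap: 93.9
finger_force: 0.0
```

Emit:
jog_arm --pt "0.4 0.9 0 0 0 0 0" --pt "0.4 0.9 0 0 0 0 0" --pt "0.4 0.9 0 0 0 0 0" --pt "0.4 0.9 0 0 0 0 0"

```text
clock: 1.35
eef_pos: [369.1, -175.0, 229.5]
eef_rot: [-3.141, -0.001, 0.423]
wrist_force: [0.7, -1.4, -0.4]
finger_gap: 94.1
finger_force: 0.0
```

Emit:
jog_arm --pt "0.48 0.92 0 0 0 0 0" --pt "0.48 0.92 0 0 0 0 0.2" --pt "0.48 0.92 0 0 0 0 0.3" --pt "0.48 0.92 0 0 0 0 0.3" --pt "0.48 0.92 0 0 0 0 0.3" --pt "0.48 0.92 0 0 0 0 0.3"

```text
clock: 1.85
eef_pos: [425.1, -68.9, 229.2]
eef_rot: [-3.142, 0.001, 0.419]
wrist_force: [0.1, -0.2, -0.9]
finger_gap: 66.8
finger_force: 0.0
```

```bash
python3 - <<'E'
from h import *
c=cam("wrist");cv2.imwrite("pics/w1.png",c["frame"][:,:,::-1]);print(c["C"],manip.read_state()["eef_pos"])
E
```

```text
[501.43582352 -35.81250555 433.63038454] [425.00067005 -69.29425998 229.32511862]
```

View pics/w1.png

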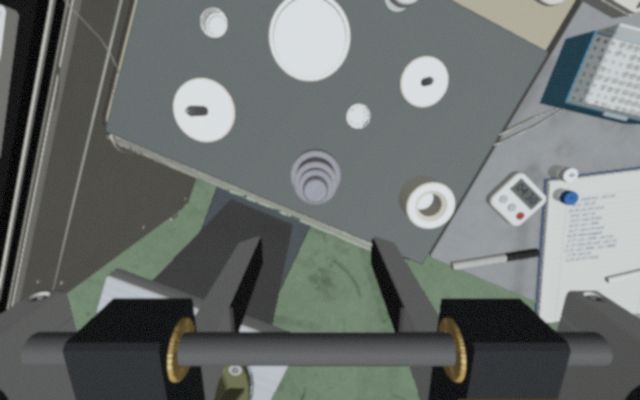

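The wrist view shows the plunger top at (316,188), the block bore at (430,203), the post foot at (204,110), the pin foot at (425,82) and the nest at (309,37).

```bash
cat > ws.py <<'E'
from h import *
c=cam("wrist");f=c["frame"].astype(int);g=c["frame"]
m=f.min(2)>200
for k,p,z,r in (("nest",(309,37),26,47),("post",(204,125),24,38),("pin",(420,95),22,29),("stand",(415,220),56,30)):
    if not m[p[1],p[0]]: print(k,"dark",f[p[1],p[0]]);continue
    P=cast(c,cv2.convexHull(blob(m,p))[:,0],z);print(k,circ(P),circ(P,r))
print("plunger guess",cast(c,(316,188),112))
x=cv2.resize(g[140:240,266:366,::-1],None,fx=6,fy=6,interpolation=cv2.INTER_CUBIC);cv2.imwrite("pics/w2.png",x)
E
python3 ws.py
```

```text
nest (array([571.3,   4.3,  45.8]), np.float64(0.07)) (array([572. ,   4.5]), np.float64(1.07))
post (array([443.8,  91.1,  36.5]), np.float64(0.09)) (array([444. ,  90.5]), np.float64(1.49))
pin (array([ 584. , -142. ,   27.4]), np.float64(0.07)) (array([ 584.2, -142.2]), np.float64(1.57))
stand (array([ 454.5, -211.8,   28.4]), np.float64(0.12)) (array([ 453.6, -211.9]), np.float64(1.54))
plunger guess [[429.64235895 -67.75432665]]
```

View pics/w2.png

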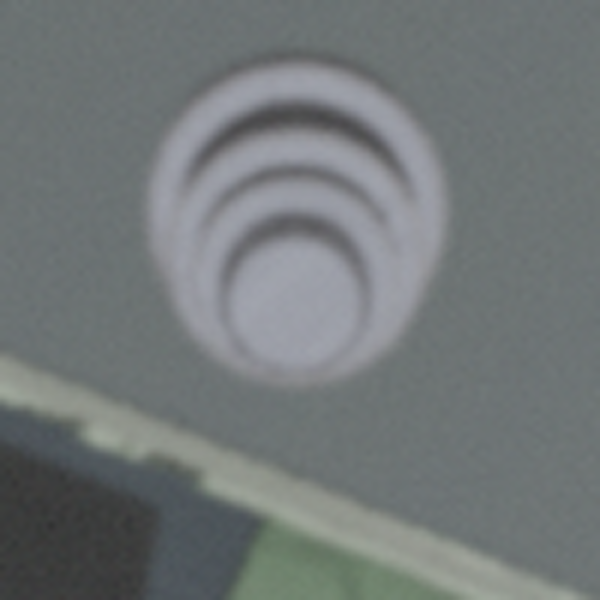

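Emit:
jog_arm --pt "0 0.005 -0.3 0 0 0 0.35" --pt "0 0.005 -0.6 0 0 0 0.45" --pt "0 0.005 -0.85 0 0 0 0.45" --pt "0 0.005 -1.0 0 0 0 0.45" --pt "0 0.005 -1.0 0 0 0 0.45" --pt "0 0.005 -1.0 0 0 0 0.45"

```text
clock: 2.45
eef_pos: [425.0, -68.4, 109.7]
eef_rot: [-3.141, 0.001, 0.417]
wrist_force: [0.3, 0.4, 0.8]
finger_gap: 51.8
finger_force: 0.0
```

Emit:
jog_arm --pt "0 0 -0.04 0 0 0 0.45" --pt "0 0 -0.04 0 0 0 0.45" --pt "0 0 -0.04 0 0 0 0.6" --pt "0 0 -0.04 0 0 0 0.8" --pt "0 0 -0.04 0 0 0 1" --pt "0 0 -0.04 0 0 0 1" --pt "0 0 -0.04 0 0 0 1" --pt "0 0 -0.04 0 0 0 1"

```text
clock: 3.12
eef_pos: [425.3, -67.4, 104.8]
eef_rot: [3.141, -0.0, 0.419]
wrist_force: [0.5, 0.2, -0.9]
finger_gap: 15.2
finger_force: 0.0
```

```bash
python3 - <<'E'
from h import *
s=manip.read_state();print(s["finger_gap"],s["finger_force"],s["eef_pos"])
a=cam("side")["frame"];b=cam("scene")["frame"];
x=np.hstack([a[120:320,160:360],b[100:300,280:480]]);cv2.imwrite("pics/c1.png",cv2.resize(x[:,:,::-1],None,fx=2,fy=2))
E
```

```text
15.161449655806333 0.0 [425.32972204 -67.44661394 104.75143031]
```

View pics/c1.png

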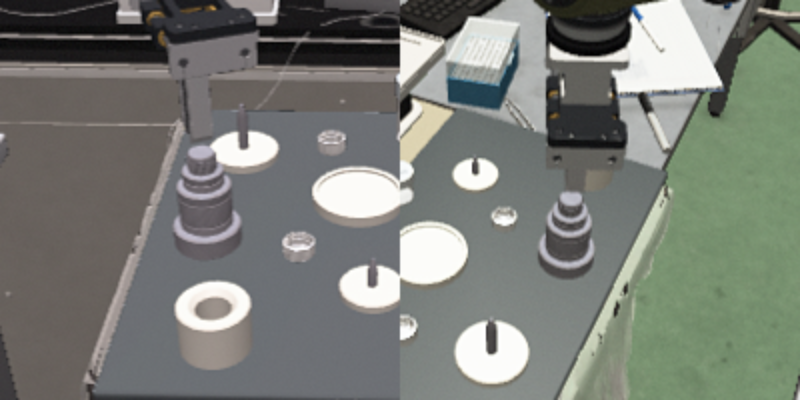

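Both views show the shut fingers above and behind the plunger head: the tip is at side pixel (260,189) and at scene pixel (366,194). I'll triangulate it.

```bash
cat >> h.py <<'E'
def tri(c1,p1,c2,p2):
    A=[];b=[]
    for c,p in((c1,p1),(c2,p2)):
        d=np.array(c["R"]).T@[(p[0]-c["cx"])/c["f"],(p[1]-c["cy"])/c["f"],1];d/=np.linalg.norm(d)
        M=np.eye(3)-np.outer(d,d);A.append(M);b.append(M@c["C"])
    A=np.vstack(A);b=np.hstack(b);x=np.linalg.lstsq(A,b,rcond=None)[0];return x.round(1),np.linalg.norm(A@x-b).round(1)
E
python3 - <<'E'
from h import *
a=cam("side");b=cam("scene");w=cam("wrist")
print("tip",tri(a,(260,189),b,(366,194)))
print("head",tri(a,(260.6,196.6),b,(365.6,199.4)))
cv2.imwrite("pics/w3.png",w["frame"][:,:,::-1])
x=np.hstack([a["frame"][150:250,210:310],b["frame"][150:250,315:415]]);cv2.imwrite("pics/c2.png",cv2.resize(x[:,:,::-1],None,fx=4,fy=4,interpolation=cv2.INTER_CUBIC))
E
```

```text
tip (array([425. , -67.7, 125.8]), np.float64(2.3))
head (array([424.8, -67.6, 109.8]), np.float64(2.4))
```

View pics/c2.png

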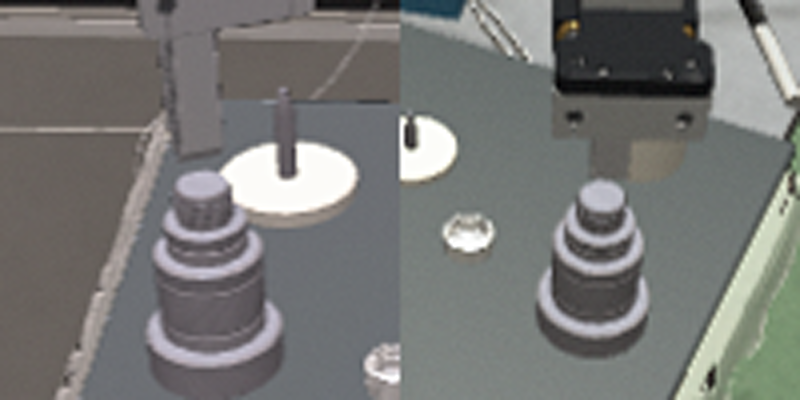

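View pics/w3.png

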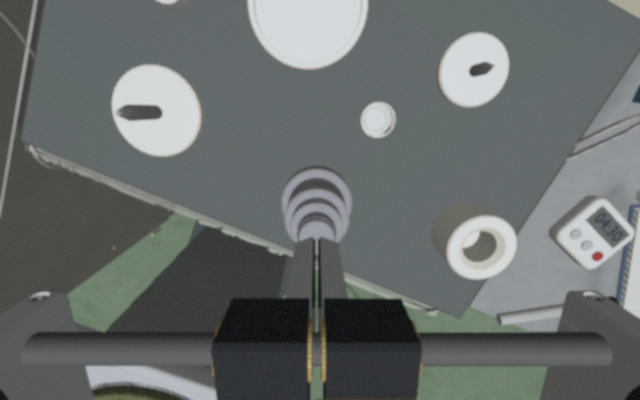

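```bash
python3 - <<'E'
from h import *
a=cam("side");s=manip.read_state();print(s["finger_gap"],s["clock"])
def pr(c,X):
    q=np.array(c["R"])@X+c["t"];return (c["f"]*q[:2]/q[2]+[c["cx"],c["cy"]]).round(1)
T=Ro.from_euler("xyz",s["eef_rot"]).as_matrix();p=s["eef_pos"]
for z in(8,-18,-21,-24,-27,-30):
    print(z,[pr(a,p+T@[x,y,z]).tolist() for x in(-8,8) for y in(14,)],"side; head ref",pr(a,np.array([425.,-68,112])))
w=cam("wrist");h=np.linalg.inv(np.array(w["hand_eye"]))
for z in(8,-21,-24,-27,-30):
    q=h[:3,:3]@[8,10,z]+h[:3,3];print(z,(w["f"]*q[:2]/q[2]+[w["cx"],w["cy"]]).round(1))
cv2.imwrite("pics/w4.png",cv2.resize(np.hstack([w["frame"][215:265,285:350],a["frame"][155:205,230:295]])[:,:,::-1],None,fx=6,fy=6,interpolation=cv2.INTER_CUBIC))
E
```

```text
0.16718392171263058 3.4167
8 [[258.2, 207.6], [266.8, 205.8]] side; head ref [259.7 195.8]
-18 [[257.1, 195.2], [265.8, 193.4]] side; head ref [259.7 195.8]
-21 [[257.0, 193.7], [265.7, 192.0]] side; head ref [259.7 195.8]
-24 [[256.8, 192.2], [265.6, 190.5]] side; head ref [259.7 195.8]
-27 [[256.7, 190.8], [265.5, 189.1]] side; head ref [259.7 195.8]
-30 [[256.6, 189.3], [265.4, 187.6]] side; head ref [259.7 195.8]
8 [329.3 220.3]
-21 [331.2 235.9]
-24 [331.4 237.7]
-27 [331.6 239.6]
-30 [331.8 241.6]
```

View pics/w4.png

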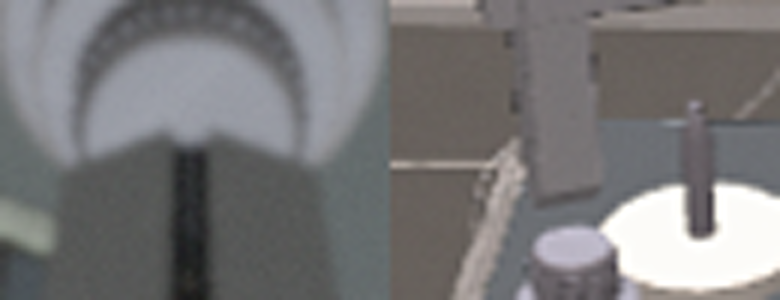

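Measured in two views, the fingertips sit about 31 mm behind the TCP (tool z ≈ −31), not 8 mm ahead. I'll go by the measured value. Closing on the head should then stop at 26 mm; a stop at 38 mm would mean I had the ring.

Emit:
jog_arm --pt "0 0 0 0 0 0 0.42" --pt "0 0 0 0 0 0 0.42" --pt "0 0 0 0 0 0 0.42" --pt "0 0 0 0 0 0 0.42" --pt "0 0 0 0 0 0 0.42" --pt "0 0 0 0 0 0 0.42" --pt "0 0 0 0 0 0 0.42" --pt "0 0 0 0 0 0 0.42"

```text
clock: 4.13
eef_pos: [425.3, -67.5, 104.6]
eef_rot: [-3.142, 0.0, 0.419]
wrist_force: [0.9, 0.4, -0.3]
finger_gap: 50.7
finger_force: 0.0
```

Emit:
jog_arm --pt "0 0 -0.1 0 0 0 0.42" --pt "0 0 -0.2 0 0 0 0.42" --pt "0 0 -0.27 0 0 0 0.42" --pt "0 0 -0.31 0 0 0 0.42" --pt "0 0 -0.31 0 0 0 0.42" --pt "0 0 -0.31 0 0 0 0.42"

```text
clock: 4.63
eef_pos: [425.3, -67.5, 67.6]
eef_rot: [-3.142, 0.0, 0.419]
wrist_force: [0.3, -0.2, -0.8]
finger_gap: 54.2
finger_force: 0.0
```

Emit:
jog_arm --pt "0 0 0 0 0 0 0.55" --pt "0 0 0 0 0 0 0.65" --pt "0 0 0 0 0 0 0.75" --pt "0 0 0 0 0 0 0.85" --pt "0 0 0 0 0 0 0.9" --pt "0 0 0 0 0 0 0.9" --pt "0 0 0 0 0 0 0.9" --pt "0 0 0 0 0 0 0.9"

```text
clock: 5.3
eef_pos: [425.5, -67.4, 67.8]
eef_rot: [3.141, -0.001, 0.419]
wrist_force: [-1.3, 0.5, 6.4]
finger_gap: 34.8
finger_force: 30.0
```

```bash
python3 - <<'E'
from h import *
s=manip.read_state();print(s["finger_gap"],s["finger_force"],s["eef_pos"],s["wrist_force"])
w=cam("wrist");a=cam("side");b=cam("scene")
I=lambda x:cv2.resize(x[:,:,::-1],(400,400),interpolation=cv2.INTER_CUBIC)
cv2.imwrite("pics/c3.png",np.hstack([I(a["frame"][160:240,220:300]),I(w["frame"][190:310,255:375])]))
E
```

```text
34.75256860828121 30.001703922171146 [425.48756709 -67.43835964  67.76310721] [-1.29492861  0.54454926  6.36546972]
```

View pics/c3.png

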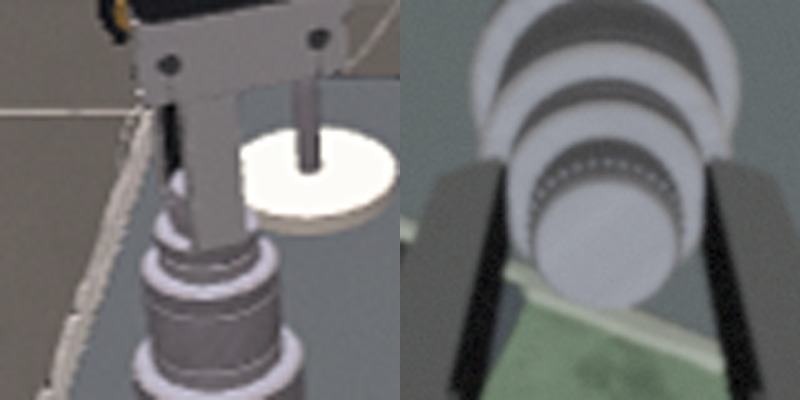

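The side view shows the fingertips at the ring's top edge, and in the wrist view they touch the ring's width at crop (505,165) and (708,165). The tips are therefore slightly low, at z ≈ 93, so tool z is about −25. I'll open, rise 5 mm and close again.

Emit:
jog_arm --pt "0 0 0 0 0 0 0.45" --pt "0 0 0 0 0 0 0.45" --pt "0 0 0 0 0 0 0.45" --pt "0 0 0.045 0 0 0 0.45" --pt "0 0 0.045 0 0 0 0.45" --pt "0 0 0.045 0 0 0 0.45"

```text
clock: 5.95
eef_pos: [425.4, -67.5, 73.1]
eef_rot: [3.141, -0.0, 0.419]
wrist_force: [-0.4, 0.2, -0.5]
finger_gap: 51.8
finger_force: 0.0
```

Emit:
jog_arm --pt "0 0 0 0 0 0 0.6" --pt "0 0 0 0 0 0 0.7" --pt "0 0 0 0 0 0 0.8" --pt "0 0 0 0 0 0 0.9" --pt "0 0 0 0 0 0 0.9" --pt "0 0 0 0 0 0 0.9" --pt "0 0 0 0 0 0 0.9" --pt "0 0 0 0 0 0 0.9"

```text
clock: 6.62
eef_pos: [425.2, -67.5, 72.8]
eef_rot: [-3.142, 0.0, 0.419]
wrist_force: [-0.0, -0.4, 0.2]
finger_gap: 24.8
finger_force: 30.0
```

```bash
python3 - <<'E'
from h import *
s=manip.read_state();print(s["finger_gap"],s["finger_force"],s["eef_pos"],s["wrist_force"])
w=cam("wrist");a=cam("side");b=cam("scene")
I=lambda x:cv2.resize(x[:,:,::-1],(400,400),interpolation=cv2.INTER_CUBIC)
cv2.imwrite("pics/c4.png",np.hstack([I(a["frame"][160:240,220:300]),I(b["frame"][160:240,325:405])]))
E
```

```text
24.807734354376564 29.999850690364838 [425.22728844 -67.45910611  72.81712345] [-0.04772077 -0.41257516  0.15897977]
```

View pics/c4.png

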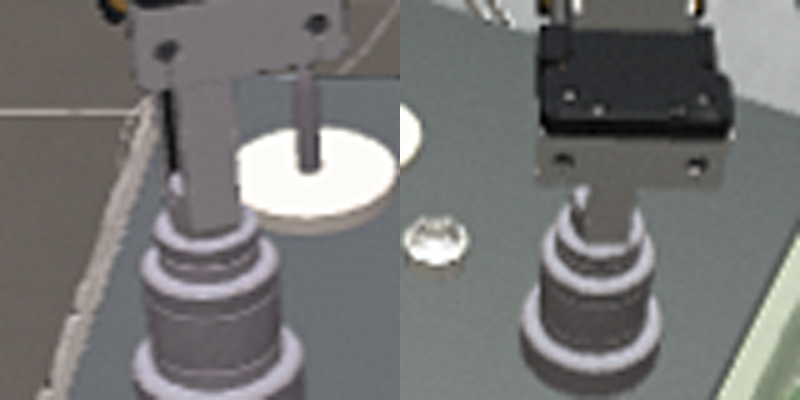

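The gap is 24.8 mm at 30 N, with the fingers either side of the head just above the ring's top: the plunger is gripped. I'll lift straight up.

Emit:
jog_arm --pt "0 0 0.05 0 0 0 0.9" --pt "0 0 0.15 0 0 0 0.9" --pt "0 0 0.3 0 0 0 0.9" --pt "0 0 0.45 0 0 0 0.9" --pt "0 0 0.6 0 0 0 0.9" --pt "0 0 0.6 0 0 0 0.9" --grip_force 40

```text
clock: 7.27
eef_pos: [426.6, -67.7, 148.0]
eef_rot: [3.139, -0.004, 0.419]
wrist_force: [-0.1, -0.2, -1.6]
finger_gap: 24.8
finger_force: 40.0
```

Emit:
jog_arm --pt "0.05 -0.25 0 0 0 0 0.9" --pt "0.1 -0.5 0 0 0 0 0.9" --pt "0.15 -0.75 0 0 0 0 0.9" --pt "0.2 -1 0 0 0 0 0.9" --pt "0.2 -1 0 0 0 0 0.9"

```text
clock: 7.68
eef_pos: [449.4, -191.2, 143.7]
eef_rot: [3.142, 0.001, 0.416]
wrist_force: [-0.1, 0.5, -2.7]
finger_gap: 25.0
finger_force: 40.0
```

Emit:
jog_arm --pt "0.03 -0.2 0 0 0 0 0.9" --pt "0.03 -0.2 0 0 0 0 0.9" --pt "0.03 -0.2 0 0 0 0 0.9" --pt "0.03 -0.2 0 0 0 0 0.9"

```text
clock: 8.02
eef_pos: [452.5, -210.7, 144.2]
eef_rot: [-3.141, 0.001, 0.419]
wrist_force: [-0.2, 0.8, -1.5]
finger_gap: 25.3
finger_force: 40.0
```

```bash
python3 - <<'E'
from h import *
w=cam("wrist");a=cam("side");b=cam("scene")
I=lambda x:cv2.resize(x[:,:,::-1],(400,400),interpolation=cv2.INTER_CUBIC)
cv2.imwrite("pics/c5.png",np.hstack([I(a["frame"][200:310,210:320]),I(b["frame"][120:220,325:425])]))
E
```

View pics/c5.png

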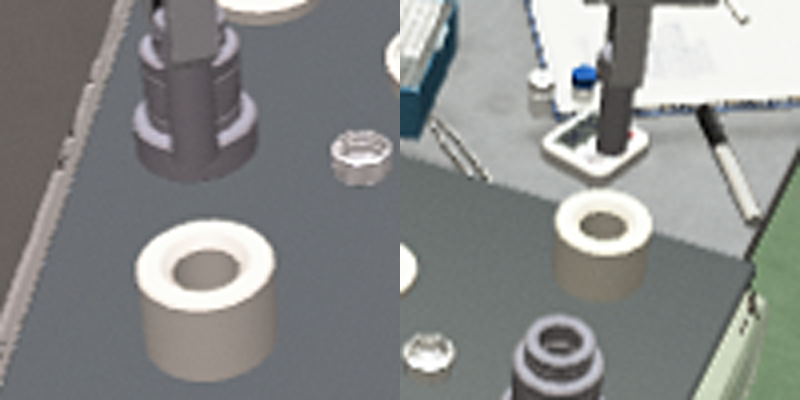

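The side and scene views show the plunger hanging upright over the block (stem at crop (205,150)) and the ring still on the sleeve at crop (560,335). Next I lower it.

Emit:
jog_arm --pt "0 -0.005 -0.2 0 0 0 0.9" --pt "0 -0.005 -0.4 0 0 0 0.9" --pt "0 -0.005 -0.6 0 0 0 0.9" --pt "0 -0.005 -0.7 0 0 0 0.9" --pt "0 -0.005 -0.75 0 0 0 0.9" --pt "0 -0.005 -0.75 0 0 0 0.9"

```text
clock: 8.67
eef_pos: [452.5, -211.4, 54.0]
eef_rot: [-3.14, 0.001, 0.419]
wrist_force: [-0.2, -0.0, -3.2]
finger_gap: 24.5
finger_force: 40.0
```

Emit:
jog_arm --pt "0 0 -0.008 0 0 0 0.9" --pt "0 0 -0.016 0 0 0 0.9" --pt "0 0 -0.022 0 0 0 0.9" --pt "0 0 -0.025 0 0 0 0.9" --pt "0 0 -0.025 0 0 0 0.9"

```text
clock: 9.08
eef_pos: [453.0, -212.1, 52.2]
eef_rot: [3.141, -0.0, 0.419]
wrist_force: [-0.2, -0.7, -3.3]
finger_gap: 25.1
finger_force: 40.0
```

Emit:
jog_arm --pt "0 0 -0.004 0 0 0 0.9" --pt "0 0 -0.008 0 0 0 0.9" --pt "0 0 -0.012 0 0 0 0.9" --pt "0 0 -0.012 0 0 0 0.9"

```text
clock: 9.42
eef_pos: [453.1, -212.2, 50.8]
eef_rot: [3.141, -0.0, 0.419]
wrist_force: [-0.9, 0.7, 4.0]
finger_gap: 25.1
finger_force: 40.0
```

Emit:
jog_arm --pt "0 0 0 0 0 0 0.5" --pt "0 0 0 0 0 0 0.45" --pt "0 0 0 0 0 0 0.45" --pt "0 0 0 0 0 0 0.45" --pt "0 0 0.2 0 0 0 0.45" --pt "0 0 0.4 0 0 0 0.45" --pt "0 0 0.65 0 0 0 0.45" --pt "0 0 0.65 0 0 0 0.45"

```text
clock: 10.08
eef_pos: [454.8, -213.1, 133.5]
eef_rot: [3.136, -0.004, 0.419]
wrist_force: [0.2, 0.1, 0.7]
finger_gap: 51.4
finger_force: 0.0
```

Emit:
jog_arm --pt "-0.05 0.25 0 0 0 0 0.42" --pt "-0.1 0.5 0 0 0 0 0.42" --pt "-0.15 0.75 0 0 0 0 0.42" --pt "-0.2 1 0 0 0 0 0.42" --pt "-0.2 1 0 0 0 0 0.42"

```text
clock: 10.5
eef_pos: [427.8, -88.7, 128.2]
eef_rot: [-3.141, 0.0, 0.421]
wrist_force: [-0.7, -1.1, 0.2]
finger_gap: 54.5
finger_force: 0.0
```

Emit:
jog_arm --pt "-0.03 0.2 0 0 0 0 0.42" --pt "-0.03 0.2 0 0 0 0 0.42" --pt "-0.03 0.2 0 0 0 0 0.42" --pt "-0.03 0.2 0 0 0 0 0.42"

```text
clock: 10.83
eef_pos: [425.4, -68.6, 128.3]
eef_rot: [3.141, 0.0, 0.419]
wrist_force: [-0.5, -0.4, -0.2]
finger_gap: 54.9
finger_force: 0.0
```

```bash
python3 - <<'E'
from h import *
# numeric check: plunger head on stand in side/scene; ring position
for n,z in(("side",0),("scene",0)):
    c=cam(n);cv2.imwrite(f"pics/{n}_p.png",c["frame"][:,:,::-1])
    f=c["frame"].astype(int)
    # steel top faces: bluish bright
    m=((f[:,:,2]-f[:,:,0])>3)&(f.min(2)>125)&(f.min(2)<215)
    k,l,st,ce=cv2.connectedComponentsWithStats(m.astype(np.uint8))
    for i in range(1,k):
        if st[i,4]>15 and 400<cast(c,ce[i],90)[0,0]<500 and -260<cast(c,ce[i],90)[0,1]<-20: print(n,ce[i].round(1),st[i].tolist(),"z90",cast(c,ce[i],90)[0].round(1),"z94",cast(c,ce[i],94)[0].round(1))
E
```

```text
side [260.4 204. ] [251, 199, 20, 12, 93] z90 [423.6 -60.7] z94 [424.9 -67.1]
side [261.2 214.3] [248, 207, 27, 13, 87] z90 [430.3 -95.4] z94 [ 431.5 -101.5]
side [263.4 234.6] [247, 225, 33, 16, 137] z90 [ 443.4 -157. ] z94 [ 444.5 -162.5]
side [264.5 254.9] [257, 251, 16, 9, 115] z90 [ 453.1 -211.1] z94 [ 454.2 -216.2]
scene [364.4 203.8] [357, 198, 17, 13, 92] z90 [426.6 -73.1] z94 [425.3 -69.4]
scene [363.9 213.1] [354, 206, 22, 12, 69] z90 [416.9 -46.7] z94 [415.7 -43.1]
```

The plunger head measures (453,−211) at z = 90, so it is seated. The ring's top is at (425,−68), z = 94. I'll go down to it.

Emit:
jog_arm --pt "0 0 -0.2 0 0 0 0.45" --pt "0 0 -0.4 0 0 0 0.45" --pt "0 0 -0.53 0 0 0 0.45" --pt "0 0 -0.59 0 0 0 0.45" --pt "0 0 -0.59 0 0 0 0.45" --pt "0 0 -0.59 0 0 0 0.45"

```text
clock: 11.43
eef_pos: [425.5, -68.4, 58.0]
eef_rot: [3.142, -0.0, 0.418]
wrist_force: [0.4, -0.2, 0.1]
finger_gap: 51.8
finger_force: 0.0
```

Emit:
jog_arm --pt "0 0 0 0 0 0 0.55" --pt "0 0 0 0 0 0 0.6" --pt "0 0 0 0 0 0 0.7" --pt "0 0 0 0 0 0 0.8" --pt "0 0 0 0 0 0 0.8" --pt "0 0 0 0 0 0 0.8"

```text
clock: 11.93
eef_pos: [425.8, -68.2, 58.4]
eef_rot: [3.141, -0.001, 0.419]
wrist_force: [-1.4, 0.6, 6.9]
finger_gap: 35.9
finger_force: 40.0
```

Emit:
jog_arm --pt "0 0 0.05 0 0 0 0.8" --pt "0 0 0.15 0 0 0 0.8" --pt "0 0 0.35 0 0 0 0.8" --pt "0 0 0.4 0 0 0 0.8" --pt "0 0 0.4 0 0 0 0.8"

```text
clock: 12.35
eef_pos: [426.2, -68.3, 107.1]
eef_rot: [3.14, -0.003, 0.419]
wrist_force: [-0.5, -0.0, -0.6]
finger_gap: 36.2
finger_force: 40.0
```

Emit:
jog_arm --pt "0.2 -0.1 0 0 0 0 0.8" --pt "0.45 -0.2 0 0 0 0 0.8" --pt "0.7 -0.3 0 0 0 0 0.8" --pt "0.9 -0.4 0 0 0 0 0.8" --pt "0.9 -0.4 0 0 0 0 0.8"

```text
clock: 12.77
eef_pos: [535.6, -117.6, 103.8]
eef_rot: [-3.141, 0.001, 0.418]
wrist_force: [-0.3, 0.5, -2.1]
finger_gap: 36.0
finger_force: 40.0
```

Emit:
jog_arm --pt "0.2 -0.1 0 0 0 0 0.8" --pt "0.4 -0.21 0 0 0 0 0.8" --pt "0.4 -0.21 0 0 0 0 0.8" --pt "0.4 -0.21 0 0 0 0 0.8"

```text
clock: 13.1
eef_pos: [580.9, -141.4, 103.8]
eef_rot: [-3.14, 0.002, 0.418]
wrist_force: [-0.3, -0.6, -1.3]
finger_gap: 35.8
finger_force: 40.0
```

```bash
python3 - <<'E'
from h import *
C={n:cam(n) for n in("side","scene","wrist")}
I=lambda x:cv2.resize(x[:,:,::-1],(260,260),interpolation=cv2.INTER_CUBIC)
def pr(c,X):
    q=np.array(c["R"])@X+c["t"];return (c["f"]*q[:2]/q[2]+[c["cx"],c["cy"]])
L=[]
for n in C:
    u,v=pr(C[n],np.array([582,-142,90.])).astype(int);print(n,u,v);u=max(u,50);v=max(v,50)
    L.append(I(C[n]["frame"][v-50:v+50,u-50:u+50]))
cv2.imwrite("pics/c6.png",np.hstack(L))
E
```

```text
side 346 230
scene 316 165
wrist 317 226
```

View pics/c6.png

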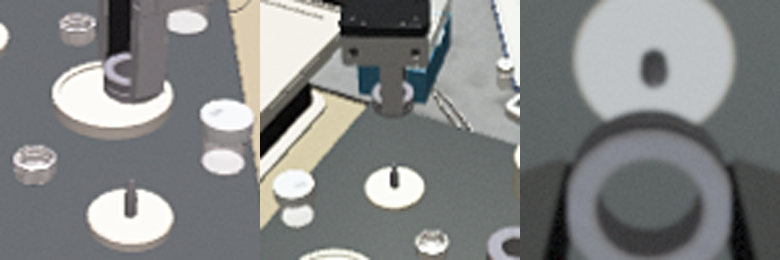

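The three crops show the ring held level between the fingers above the pin, with its bore at wrist crop (650,210) and the pin tip at (655,65). Next I lower it.

Emit:
jog_arm --pt "0.013 -0.007 -0.15 0 0 0 0.8" --pt "0.013 -0.007 -0.35 0 0 0 0.8" --pt "0.013 -0.007 -0.55 0 0 0 0.8" --pt "0.013 -0.007 -0.7 0 0 0 0.8" --pt "0.013 -0.007 -0.78 0 0 0 0.8" --pt "0.013 -0.007 -0.78 0 0 0 0.8"

```text
clock: 13.75
eef_pos: [581.4, -141.5, 10.3]
eef_rot: [-3.14, 0.002, 0.419]
wrist_force: [0.5, -0.3, -0.8]
finger_gap: 36.0
finger_force: 40.0
```

Emit:
jog_arm --pt "0 0 -0.015 0 0 0 0.8" --pt "0 0 -0.03 0 0 0 0.8" --pt "0 0 -0.045 0 0 0 0.8" --pt "0 0 -0.045 0 0 0 0.8"

```text
clock: 14.08
eef_pos: [583.0, -142.1, 7.1]
eef_rot: [3.141, -0.001, 0.419]
wrist_force: [0.0, -0.3, -0.6]
finger_gap: 35.9
finger_force: 40.0
```

Emit:
jog_arm --pt "0 0 -0.01 0 0 0 0.8" --pt "0 0 -0.02 0 0 0 0.8" --pt "0 0 -0.025 0 0 0 0.8" --pt "0 0 -0.025 0 0 0 0.8"

```text
clock: 14.42
eef_pos: [582.8, -142.1, 3.5]
eef_rot: [-3.141, 0.0, 0.419]
wrist_force: [0.4, -1.2, -0.8]
finger_gap: 36.2
finger_force: 40.0
```

Emit:
jog_arm --pt "0 0 -0.004 0 0 0 0.8" --pt "0 0 -0.008 0 0 0 0.8" --pt "0 0 -0.012 0 0 0 0.8" --pt "0 0 -0.012 0 0 0 0.8"

```text
clock: 14.75
eef_pos: [582.9, -142.1, 2.5]
eef_rot: [3.142, -0.0, 0.419]
wrist_force: [-2.0, 0.8, 2.6]
finger_gap: 35.6
finger_force: 40.0
```

Emit:
jog_arm --pt "0 0 0 0 0 0 0.55" --pt "0 0 0 0 0 0 0.45" --pt "0 0 0 0 0 0 0.45" --pt "0 0 0 0 0 0 0.45" --pt "0 0 0.25 0 0 0 0.45" --pt "0 0 0.55 0 0 0 0.45" --pt "0 0 0.85 0 0 0 0.25" --pt "0 0 0.85 0 0 0 0.25"

```text
clock: 15.42
eef_pos: [585.7, -142.9, 111.4]
eef_rot: [3.135, -0.008, 0.419]
wrist_force: [1.5, -0.4, 0.6]
finger_gap: 61.7
finger_force: 0.0
```

Emit:
jog_arm --pt "-0.3 0.15 0 0 0 0 0.25" --pt "-0.6 0.3 0 0 0 0 0.25" --pt "-0.9 0.45 0 0 0 0 0.25" --pt "-0.9 0.45 0 0 0 0 0.25" --pt "-0.9 0.45 0 0 0 0 0.25"

```text
clock: 15.83
eef_pos: [473.9, -87.5, 104.5]
eef_rot: [3.141, -0.0, 0.419]
wrist_force: [1.0, -0.4, -0.1]
finger_gap: 70.3
finger_force: 0.0
```

Emit:
jog_arm --pt "-0.3 0.12 0 0 0 0 0.25" --pt "-0.41 0.165 0 0 0 0 0.25" --pt "-0.41 0.165 0 0 0 0 0.25" --pt "-0.41 0.165 0 0 0 0 0.25"

```text
clock: 16.17
eef_pos: [426.8, -68.7, 104.7]
eef_rot: [3.141, -0.001, 0.419]
wrist_force: [0.5, -0.3, 0.7]
finger_gap: 70.2
finger_force: 0.0
```

```bash
cat > steel.py <<'E'
from h import *
def run(cx,cy,z,r=45,names=("side","scene")):
  for n in names:
    c=cam(n);f=c["frame"].astype(int)
    m=((f[:,:,2]-f[:,:,0])>3)&(f.min(2)>125)&(f.min(2)<215)
    k,l,st,ce=cv2.connectedComponentsWithStats(m.astype(np.uint8))
    for i in range(1,k):
        mid=st[i,:2]+(st[i,2:4]-1)/2;P=cast(c,mid,z)[0]
        if st[i,4]>15 and np.hypot(*(P-[cx,cy]))<r: print(n,mid,st[i].tolist(),"z",z,P.round(1))
E
python3 - <<'E'
from steel import *
print("ring");run(582,-142,38);print("sleeve");run(425,-68,78)
s=manip.read_state();print(s["eef_pos"],s["finger_gap"])
E
```

```text
ring
side [346.5 255. ] [336, 249, 22, 13, 114] z 38 [ 583.7 -142. ]
scene [317.5 181. ] [311, 176, 14, 11, 57] z 38 [ 581.1 -144.7]
sleeve
side [261. 212.] [248, 205, 27, 15, 221] z 78 [425.1 -69.4]
scene [363.5 209.5] [353, 202, 22, 16, 160] z 78 [425.5 -67.2]
scene [363.  224.5] [350, 217, 27, 16, 101] z 78 [409.6 -26. ]
[426.53153733 -68.72108024 104.14795633] 70.60179942988529
```

The ring's top is at (582,−143), z = 38, so it is seated on its pin. The sleeve is at (425,−68). I'll go down to it.

Emit:
jog_arm --pt "-0.01 0.003 -0.2 0 0 0 0.25" --pt "-0.01 0.003 -0.4 0 0 0 0.25" --pt "-0.01 0.003 -0.6 0 0 0 0.25" --pt "-0.01 0.003 -0.66 0 0 0 0.25" --pt "-0.01 0.003 -0.66 0 0 0 0.25" --pt "-0.01 0.003 -0.66 0 0 0 0.25"

```text
clock: 16.87
eef_pos: [425.0, -68.1, 25.5]
eef_rot: [3.142, -0.0, 0.419]
wrist_force: [0.0, 0.2, 0.4]
finger_gap: 70.7
finger_force: 0.0
```

Emit:
jog_arm --pt "0 0 0 0 0 0 0.4" --pt "0 0 0 0 0 0 0.5" --pt "0 0 0 0 0 0 0.6" --pt "0 0 0 0 0 0 0.6" --pt "0 0 0 0 0 0 0.6" --pt "0 0 0 0 0 0 0.6"

```text
clock: 17.37
eef_pos: [424.9, -68.0, 25.7]
eef_rot: [3.141, -0.001, 0.419]
wrist_force: [-1.7, 1.3, 7.4]
finger_gap: 48.6
finger_force: 40.0
```

Emit:
jog_arm --pt "0 0 0.05 0 0 0 0.6" --pt "0 0 0.15 0 0 0 0.6" --pt "0 0 0.35 0 0 0 0.6" --pt "0 0 0.55 0 0 0 0.6" --pt "0 0 0.65 0 0 0 0.6" --pt "0 0 0.65 0 0 0 0.6" --grip_force 45

```text
clock: 17.87
eef_pos: [425.5, -68.2, 105.5]
eef_rot: [3.139, -0.003, 0.419]
wrist_force: [0.3, 0.0, -4.5]
finger_gap: 49.0
finger_force: 45.0
```

Emit:
jog_arm --pt "0.03 0.25 0 0 0 0 0.6" --pt "0.06 0.5 0 0 0 0 0.6" --pt "0.09 0.75 0 0 0 0 0.6" --pt "0.1 0.9 0 0 0 0 0.6" --pt "0.1 0.9 0 0 0 0 0.6"

```text
clock: 18.28
eef_pos: [435.8, 42.6, 101.9]
eef_rot: [-3.14, 0.001, 0.421]
wrist_force: [-0.1, -0.0, -5.1]
finger_gap: 48.8
finger_force: 45.0
```

Emit:
jog_arm --pt "0.03 0.25 0 0 0 0 0.6" --pt "0.04 0.42 0 0 0 0 0.6" --pt "0.04 0.42 0 0 0 0 0.6" --pt "0.04 0.42 0 0 0 0 0.6" --pt "0.04 0.42 0 0 0 0 0.6"

```text
clock: 18.7
eef_pos: [440.8, 89.8, 102.3]
eef_rot: [-3.141, 0.001, 0.419]
wrist_force: [0.3, -0.4, -4.4]
finger_gap: 48.3
finger_force: 45.0
```

```bash
python3 - <<'E'
from steel import *
s=manip.read_state();print(s["eef_pos"],s["finger_gap"],s["wrist_force"])
zt=78+s["eef_pos"][2]-25.7
print("sleeve top",zt);run(442,90,zt);print("base");run(425,-68,34)
E
```

```text
[440.76797066  89.8476026  102.31477265] 48.3255444358186 [ 0.27717762 -0.4293055  -4.35738251]
sleeve top 154.61477264519482
side [271.5 140. ] [267, 136, 10, 9, 50] z 154.61477264519482 [428.8  85.7]
base
side [263.5 231. ] [247, 222, 34, 19, 462] z 34 [426.4 -67.9]
scene [363. 223.] [350, 213, 27, 21, 417] z 34 [423.8 -67.3]
```

Emit:
jog_arm --pt "0.01 0.006 -0.05 0 0 0 0.6" --pt "0.01 0.006 -0.15 0 0 0 0.6" --pt "0.01 0.006 -0.3 0 0 0 0.6" --pt "0.01 0.006 -0.45 0 0 0 0.6" --pt "0.01 0.006 -0.6 0 0 0 0.6" --pt "0.01 0.006 -0.67 0 0 0 0.6" --pt "0.01 0.006 -0.67 0 0 0 0.6" --pt "0.01 0.006 -0.67 0 0 0 0.6"

```text
clock: 19.57
eef_pos: [442.5, 91.1, 22.7]
eef_rot: [-3.141, 0.0, 0.419]
wrist_force: [0.6, -0.8, -3.4]
finger_gap: 48.7
finger_force: 45.0
```

Emit:
jog_arm --pt "0 0 -0.01 0 0 0 0.6" --pt "0 0 -0.025 0 0 0 0.6" --pt "0 0 -0.04 0 0 0 0.6" --pt "0 0 -0.04 0 0 0 0.6" --pt "0 0 -0.04 0 0 0 0.6"

```text
clock: 19.98
eef_pos: [442.5, 91.2, 17.9]
eef_rot: [3.142, -0.0, 0.419]
wrist_force: [0.2, 0.2, -4.3]
finger_gap: 48.5
finger_force: 45.0
```

Emit:
jog_arm --pt "0 0 -0.006 0 0 0 0.6" --pt "0 0 -0.012 0 0 0 0.6" --pt "0 0 -0.018 0 0 0 0.6" --pt "0 0 -0.018 0 0 0 0.6" --pt "0 0 -0.018 0 0 0 0.6"

```text
clock: 20.4
eef_pos: [442.5, 91.2, 15.8]
eef_rot: [3.142, -0.0, 0.419]
wrist_force: [-2.1, -0.4, 0.5]
finger_gap: 49.2
finger_force: 45.0
```

Emit:
jog_arm --pt "0 0 0 0 0 0 0.45" --pt "0 0 0 0 0 0 0.3" --pt "0 0 0 0 0 0 0.3" --pt "0 0 0 0 0 0 0.3" --pt "0 0 0.2 0 0 0 0.3" --pt "0 0 0.45 0 0 0 0.25" --pt "0 0 0.7 0 0 0 0.15" --pt "0 0 0.7 0 0 0 0.15"

```text
clock: 21.07
eef_pos: [444.9, 91.5, 104.6]
eef_rot: [3.139, -0.007, 0.419]
wrist_force: [0.5, 0.9, 0.6]
finger_gap: 78.8
finger_force: 0.0
```

Emit:
jog_arm --pt "-0.03 -0.3 0 0 0 0 0.15" --pt "-0.06 -0.6 0 0 0 0 0.15" --pt "-0.1 -0.9 0 0 0 0 0.15" --pt "-0.1 -0.9 0 0 0 0 0.15" --pt "-0.1 -0.9 0 0 0 0 0.15"

```text
clock: 21.48
eef_pos: [430.3, -18.0, 99.4]
eef_rot: [3.142, -0.0, 0.416]
wrist_force: [-0.1, 0.5, 0.3]
finger_gap: 79.6
finger_force: 0.0
```

Emit:
jog_arm --pt "-0.03 -0.3 0 0 0 0 0.15" --pt "-0.04 -0.43 0 0 0 0 0.15" --pt "-0.04 -0.43 0 0 0 0 0.15" --pt "-0.04 -0.43 0 0 0 0 0.15" --pt "-0.04 -0.43 0 0 0 0 0.15"

```text
clock: 21.9
eef_pos: [425.8, -67.2, 99.5]
eef_rot: [-3.141, 0.0, 0.42]
wrist_force: [-0.2, 0.2, 0.1]
finger_gap: 79.9
finger_force: 0.0
```

```bash
python3 - <<'E'
from steel import *
s=manip.read_state();print(s["eef_pos"],s["finger_gap"])
print("sleeve");run(442,90,68);print("base");run(425,-68,34)
E
```

```text
[425.78439559 -67.24964672  99.47063388] 79.88013954238347
sleeve
side [281.5 176.5] [271, 171, 22, 12, 130] z 68 [444.8  88.5]
scene [324.5 262. ] [313, 252, 24, 21, 267] z 68 [442.7  90.6]
base
side [263. 231.] [247, 222, 33, 19, 459] z 34 [425.5 -67.9]
scene [362.5 223. ] [349, 213, 28, 21, 421] z 34 [424.8 -66.8]
```

The sleeve's top is at about (443,90), z = 68, so it is seated. Now the base.

Emit:
jog_arm --pt "-0.004 0 -0.25 0 0 0 0.15" --pt "-0.004 0 -0.5 0 0 0 0.15" --pt "-0.004 0 -0.7 0 0 0 0.15" --pt "-0.004 0 -0.8 0 0 0 0.15" --pt "-0.004 0 -0.8 0 0 0 0.15" --pt "-0.004 0 -0.8 0 0 0 0.15"

```text
clock: 22.6
eef_pos: [425.1, -68.1, 3.7]
eef_rot: [-3.141, 0.001, 0.419]
wrist_force: [1.0, -0.2, -0.2]
finger_gap: 79.8
finger_force: 0.0
```

Emit:
jog_arm --pt "0 0 -0.03 0 0 0 0.15" --pt "0 0 -0.065 0 0 0 0.15" --pt "0 0 -0.065 0 0 0 0.15" --pt "0 0 -0.065 0 0 0 0.15"

```text
clock: 22.93
eef_pos: [425.3, -68.4, -3.9]
eef_rot: [3.141, -0.0, 0.419]
wrist_force: [0.1, 0.1, 0.3]
finger_gap: 79.9
finger_force: 0.0
```

Emit:
jog_arm --pt "0 0 0 0 0 0 0.25" --pt "0 0 0 0 0 0 0.35" --pt "0 0 0 0 0 0 0.45" --pt "0 0 0 0 0 0 0.5" --pt "0 0 0 0 0 0 0.5" --pt "0 0 0 0 0 0 0.5"

```text
clock: 23.43
eef_pos: [425.2, -68.4, -4.0]
eef_rot: [-3.142, -0.0, 0.419]
wrist_force: [-1.2, 0.4, 5.4]
finger_gap: 62.9
finger_force: 45.0
```

Emit:
jog_arm --pt "0 0 0.05 0 0 0 0.5" --pt "0 0 0.15 0 0 0 0.5" --pt "0 0 0.3 0 0 0 0.5" --pt "0 0 0.5 0 0 0 0.5" --pt "0 0 0.5 0 0 0 0.5"

```text
clock: 23.85
eef_pos: [426.8, -68.9, 59.2]
eef_rot: [3.138, -0.004, 0.419]
wrist_force: [0.4, 0.2, -3.0]
finger_gap: 63.2
finger_force: 45.0
```

Emit:
jog_arm --pt "0.2 0.1 0 0 0 0 0.5" --pt "0.4 0.2 0 0 0 0 0.5" --pt "0.6 0.3 0 0 0 0 0.5" --pt "0.8 0.4 0 0 0 0 0.5" --pt "0.8 0.4 0 0 0 0 0.5"

```text
clock: 24.27
eef_pos: [523.7, -18.8, 54.8]
eef_rot: [3.141, -0.001, 0.42]
wrist_force: [1.3, 0.3, -4.1]
finger_gap: 62.8
finger_force: 45.0
```

Emit:
jog_arm --pt "0.2 0.1 0 0 0 0 0.5" --pt "0.4 0.2 0 0 0 0 0.5" --pt "0.4 0.2 0 0 0 0 0.5" --pt "0.4 0.2 0 0 0 0 0.5" --pt "0.4 0.2 0 0 0 0 0.5"

```text
clock: 24.68
eef_pos: [568.1, 3.4, 54.7]
eef_rot: [-3.141, 0.002, 0.419]
wrist_force: [-0.1, -0.7, -3.7]
finger_gap: 63.1
finger_force: 45.0
```

Next target is TCP (570, 4, 6): about 12 mm above contact first, then slower.

Emit:
jog_arm --pt "0.015 0.003 -0.1 0 0 0 0.5" --pt "0.015 0.003 -0.2 0 0 0 0.5" --pt "0.015 0.003 -0.3 0 0 0 0.5" --pt "0.015 0.003 -0.34 0 0 0 0.5" --pt "0.015 0.003 -0.34 0 0 0 0.5" --pt "0.015 0.003 -0.34 0 0 0 0.5"

```text
clock: 25.18
eef_pos: [570.8, 3.9, 14.7]
eef_rot: [-3.141, 0.001, 0.419]
wrist_force: [0.6, -0.1, -3.8]
finger_gap: 63.0
finger_force: 45.0
```

Emit:
jog_arm --pt "0 0 -0.015 0 0 0 0.5" --pt "0 0 -0.03 0 0 0 0.5" --pt "0 0 -0.045 0 0 0 0.5" --pt "0 0 -0.045 0 0 0 0.5" --pt "0 0 -0.045 0 0 0 0.5"

```text
clock: 25.6
eef_pos: [570.9, 4.0, 9.6]
eef_rot: [3.142, -0.0, 0.419]
wrist_force: [-0.4, 0.4, -3.8]
finger_gap: 63.1
finger_force: 45.0
```

Emit:
jog_arm --pt "0 0 -0.008 0 0 0 0.5" --pt "0 0 -0.016 0 0 0 0.5" --pt "0 0 -0.025 0 0 0 0.5" --pt "0 0 -0.025 0 0 0 0.5" --pt "0 0 -0.025 0 0 0 0.5"

```text
clock: 26.02
eef_pos: [570.9, 3.9, 6.5]
eef_rot: [-3.142, 0.0, 0.419]
wrist_force: [0.3, 0.4, -3.2]
finger_gap: 63.1
finger_force: 45.0
```

Emit:
jog_arm --pt "0 0 -0.003 0 0 0 0.5" --pt "0 0 -0.006 0 0 0 0.5" --pt "0 0 -0.006 0 0 0 0.5"

```text
clock: 26.27
eef_pos: [571.0, 3.9, 6.1]
eef_rot: [3.142, -0.0, 0.419]
wrist_force: [-1.0, 0.5, -1.7]
finger_gap: 63.0
finger_force: 45.0
```

Emit:
jog_arm --pt "0 0 -0.004 0 0 0 0.5" --pt "0 0 -0.008 0 0 0 0.5" --pt "0 0 -0.008 0 0 0 0.5"

```text
clock: 26.52
eef_pos: [571.0, 3.9, 6.0]
eef_rot: [3.141, -0.0, 0.419]
wrist_force: [-5.9, 0.5, 10.7]
finger_gap: 63.1
finger_force: 45.0
```

Seated: the force turned upward to 10.7 N. I'll release gently and rise.

Emit:
jog_arm --pt "0 0 0 0 0 0 0.28" --pt "0 0 0 0 0 0 0.2" --pt "0 0 0 0 0 0 0.15" --pt "0 0 0 0 0 0 0.15" --pt "0 0 0.1 0 0 0 0.15" --pt "0 0 0.4 0 0 0 0.15" --pt "0 0 0.8 0 0 0 0.15" --pt "0 0 1 0 0 0 0.15"

```text
clock: 27.18
eef_pos: [571.4, 3.9, 128.9]
eef_rot: [3.141, -0.002, 0.419]
wrist_force: [1.0, -0.1, 1.2]
finger_gap: 80.2
finger_force: 0.0
```

Emit:
jog_arm --pt "-0.3 0 0.4 0 0 0 0.15" --pt "-0.6 0 0.5 0 0 0 0.15" --pt "-0.8 0 0.5 0 0 0 0.15" --pt "-0.8 0 0.5 0 0 0 0.15" --pt "-0.8 0 0.5 0 0 0 0.15" --pt "-0.8 0 0.5 0 0 0 0.15"

```text
clock: 27.68
eef_pos: [475.5, 3.9, 185.6]
eef_rot: [3.141, -0.001, 0.419]
wrist_force: [0.0, 0.2, 0.4]
finger_gap: 79.7
finger_force: 0.0
```

```bash
python3 - <<'E'
from steel import *
for k,a in dict(base=(570,4,44),spigot=(570,4,50),sleeve=(442,90,68),ring=(582,-142,38),plunger=(453,-212,90)).items(): print(k);run(*a,r=25)
# change since the start around jars
for n,js in(("side",((368,172),(383,232))),("scene",((232,243),(279,190)))):
    c=cam(n);o=cv2.imread(f"pics/{n}0.png")[:,:,::-1].astype(int)
    for u,v in js: print(n,(u,v),np.abs(c["frame"][v-20:v+20,u-14:u+14].astype(int)-o[v-20:v+20,u-14:u+14]).mean().round(1))
E
```

```text
base
side [340. 208.] [325, 200, 31, 17, 372] z 44 [572.    2.5]
scene [291.5 219.5] [279, 210, 26, 20, 405] z 44 [571.    3.3]
spigot
side [340. 208.] [325, 200, 31, 17, 376] z 50 [571.9  -7. ]
scene [291.5 219.5] [279, 210, 26, 20, 405] z 50 [567.9   7.8]
sleeve
side [281.  176.5] [270, 171, 23, 12, 130] z 68 [443.7  88.5]
scene [324.5 261.5] [313, 251, 24, 22, 269] z 68 [443.2  89.5]
ring
side [346.5 255. ] [336, 249, 22, 13, 115] z 38 [ 583.7 -142. ]
scene [316.5 181. ] [310, 176, 14, 11, 58] z 38 [ 583.4 -143.6]
plunger
side [264.5 255. ] [257, 251, 16, 9, 115] z 90 [ 453.2 -211.4]
scene [377.  164.5] [373, 162, 9, 6, 42] z 90 [ 450.6 -211.3]
side (368, 172) 1.3
side (383, 232) 0.8
scene (232, 243) 3.8
scene (279, 190) 3.8
```

```bash
python3 -c "
from cell import manip
print(manip.sign_off())"
```

```text
the job is handed in; nothing more can be done
None
```

The die is apart in the order asked and handed in after about 28 s of the 96 s: plunger, ring, sleeve and base each measured seated on their holders in both fixed cameras; the jars show no sign of having moved (the scene view changed slightly around them, the side view hardly at all).

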